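# Clamp the blotting manifold shut

## Robot

A 6-joint arm with a two-finger parallel gripper is mounted at the origin on the work surface. World frame = base frame: x ahead of the robot, y to its left, z up, the work surface at z = 0. Lengths are in mm, angles in rad, forces in N, time in s.
With the tool pointing down it reaches from about 150 to 775 mm from the base axis. Payload 6.1 kg.
Tool frame: the origin (TCP) lies at the very end of the fingers, on their centre line; the grasp point (between the pads) lies 19 mm behind it; z points along the fingers, y is the line along which they close (so a half turn about z gives the same grasp; the last joint's range is limited). The gripper opens to 85 mm and grips with 20 to 120 N. Pads are 22 mm wide; open, the fingers measure 114 mm over their backs; the gripper's body (76 mm by 85 mm) begins 54 mm behind the grasp point. The pads swing forward as they close: fully open they stand 13 mm farther back than shut.
Start: joints at [-1.237, 0.126, -0.04, 1.405, 0, 1.571], TCP at [172.002, -496.008, 231.295] pointing down, gripper open.
Joint ranges: [-2.72, 2.72], [-0.95, 1.95], [-1.27, 1.35], [-1.78, 2.02], [-1.46, 1.47], [-3.14, 3.14]. Speed limits (rad/s): [2.39, 2.39, 3.01, 3.14, 3.14, 3.14].

## Interface

Orientations are given as a 3x3 rotation matrix whose columns are the frame's x, y, z axes.
In Python, from bench import bot gives the robot as it stands.
- The arm moves only by the tool move_arm, never from a script. Its argument "steps" is a list of rows, each a list of 2 entries, a list of its own where there are three numbers: the shift along the tool's x, y, z in units of 0.05 m (1.0 is 0.05 m), then the turn, a rotation vector about the tool's x, y, z in units of 0.15 rad (1.0 is 0.15 rad). A call has 1 to 10 rows; each row shifts and turns the commanded pose from where the row before left it, along the tool's axes as they then stand; what a row does not reach is not made up. A row lasts 1/8 s, in which the tool goes at most 62.5 mm and 10.7 degrees, less where a joint would pass 70% of its speed; a pose out of reach is approached as far as the arm can. A call with a number of a shift or a turn outside -1 to 1 is refused whole. A call with a gripper value outside its range is refused whole. "hand" is the gripper command: -1 is fully open, 1 is shut, values between are in proportion, set as the call begins (left out, the last holds). The fingers move at their own pace and stop on an object; the grip force is fixed at half the most. Time passes only in rows, so rows that do not move let the fingers close. It gives the time, the measured TCP pose, the force, the opening and the grip force at its end, in the units of the state.
- bot.get_obs(): the state, without advancing time (a new reading comes with each control period).
- bot.snapshot(name): name is "scene" or "top"; returns (picture, depth): 384x512x3 uint8, red, green, blue; 384x512 float32, mm along the optical axis (not along the pixel's ray), 0 where there is no reading.
- bot.get_calibration(name): a dict with "fx", "fy", "cx", "cy" (pixels), "T" (4x4, takes a point from camera to world coordinates). Camera axes: x right, y down, z forward; pixel columns grow to the right and rows downward; lengths in mm; the calibration is good to about 2 mm. A picture is of the moment at which its call begins. get_calibration takes no time and is no camera call.
- bot.finish_job(): hands the job in; it is judged then, once.
The state is a dict: "clock": time; "joints": joint angles; "qd": joint speeds; "joint_efforts": joint torques, N m; "eef_pos": TCP position; "tcp_rot": TCP orientation; "contact_force": force on the tool from outside, world axes, zero at the start; "moment": the same for the moment, N m; "gripper_width": finger opening in mm; "grasp_force": force on a finger pad.
Only numpy, scipy, OpenCV 4.12 (cv2) and the standard library are available. Lean on these libraries where they do the work, as an engineer would, in place of code of your own. Each camera call takes 0.05 s, during which the arm holds its last target. There are 200 camera calls.

## Task

The top plate of the vacuum blotting manifold is in place, but the two toggle clamps beside it are still open, their grey-gripped handles standing up. With the fingertips, push each handle outwards, away from the plate, and all the way down past its dead point until it snaps into lock and lies level, so that both rubber feet hold the plate down. Nothing needs gripping or picking up; the plate and the other things on the bench stay where they are.

Things in the scene. Friction and masses are not known exactly. Their poses are not given: they have to be found in the camera images.
- manifold: Vacuum blotting manifold, fixed: aluminium ground plate 150 mm (its x) by 296 mm (its y), grey chamber 172 x 130 mm with the white top plate, a toggle clamp on a riser block at each long side (left at +y, right at -y). Origin on the bench under its centre, z up. A stopcock sticks out 117 mm to -x, 50 mm high. It may stand turned by up to 23 degrees.
- plate_top (a point): Centre of the top face of the loose white top plate (145 x 105 x 12 mm, 0.3 kg, 96 small wells), 49 mm above the bench, lying on the manifold's gasket between four dowels. It is only to be held down by the clamps.
- hinge_left (a point): Hinge of the left clamp's handle, fixed to the manifold 132 mm from its centre, 67 mm above the bench. Frame: x level and outwards (away from the plate, the way the handle is pushed over), z up, y along the hinge pin (a positive turn about y swings the handle from upright outwards and down).
- hinge_right (a point): The same for the right clamp; its x also points outwards, away from the plate.
- grip_left (a point): Where the left handle is pushed: middle of the grey grip's pushed face, which looks towards the plate while the handle stands up and upwards when locked. 105 mm from the hinge along the handle, 7 mm off its middle line; 172 mm above the bench when fully open, 74 mm when locked. The grip is 21 mm wide (along the hinge pin), 14 mm thick, from 53 to 128 mm from the hinge.
- grip_right (a point): The same for the right handle.
- handle_left (a joint): Angle of the left handle, rad: 0 fully open, growing as it is pushed outwards and down; the handle points (1.606 - value) rad above level outwards. Starts at 0 to 0.12. Dead point at 1.466: short of it the handle springs back up to about 1.29 when let go, past it the handle snaps by itself to its stop at 1.606 (level) and stays locked.
- handle_right (a joint): The same for the right handle. Both handles move with about 1 N at the grip (from about 0.6 on they may drop by their own weight) until the rubber foot meets the plate at about 1.29; then the push needed at the grip point, square to the handle, rises to about 10 N near 1.35 and falls to nothing at the dead point.
- bar_left: The left clamp's steel hold-down bar with the rubber foot, driven by the handle. Origin at its own hinge, 36 mm nearer the plate than the handle's hinge, 63 mm above the bench. While the clamp is open it stands upright, about 20 mm from the handle on the plate's side, up to 128 mm above the bench: above 135 mm the space beside the grip is free. Locked, it lies level over the plate.
- bar_right: The same for the right clamp.
- reagent: A small amber reagent bottle, 34 mm across, 68 mm high, upright on the far side of the manifold; origin under its centre. Leave it alone.
- beaker: A clear plastic beaker, 68 mm across, 88 mm high, upright on the far side of the manifold; origin under its centre. Leave it alone.
- microplate: A white 96-well microplate, 85.5 x 128 x 14 mm, lying flat on the bench to the left of the manifold (a locked left handle may lie above it); origin under its centre. Leave it alone.
Not all that is in view belongs to the job. Leave any purple or red look-alike of the part that bears plate_top alone.

How it is judged (in metres and radians):
At the end, for the whole second after the job is handed in: Both handles are locked, on their stops within 0.045 rad (value above 1.56, past the dead point at 1.466); the top plate lies flat on its gasket within 8 mm of where it was; reagent bottle, beaker and microplate are within 25 mm of where they stood (value of joint each of handle_left, handle_right above 1.56 rad and z of plate_top in the frame of manifold between 0.046 and 0.052 m and distance of plate_top from where it was at the start of the episode below 0.008 m and distance of each of reagent, beaker, microplate from where it was at the start of the episode below 0.025 m); the robot touches nothing.
It fails at once if the top plate is lifted off its gasket or pushed off its place (z of plate_top in the frame of manifold above 0.059 m or distance of plate_top from where it was at the start of the episode above 0.012 m).
It fails at once if the reagent bottle is moved, lifted or knocked over (distance of reagent from where it was at the start of the episode above 0.03 m or angle between reagent's own z axis and vertical above 0.5 rad).
It fails at once if the beaker is moved, lifted or knocked over (distance of beaker from where it was at the start of the episode above 0.03 m or angle between beaker's own z axis and vertical above 0.5 rad).
It fails at once if the microplate is moved or lifted (distance of microplate from where it was at the start of the episode above 0.03 m).
It also fails if it takes over 54 s, if anything falls off the work surface, if the arm or the gripper's body presses on something with over 40 N, if the wrist force passes 120 N, or if a joint passes its speed limit or range.

## Working session

There is one attempt and no reset: what is moved stays moved. The work goes in short steps, Python scripts to look and compute and a tool call to move; the robot and the scene stay as the last step left them, time stands still between calls to the robot, and variables do not carry over. Pictures are saved under pics/ and viewed, at most 10 in all, crops included, and the job is handed in when it is done.

Besides the shell and the picture viewer there is one more tool, called by a JSON object that holds its "fn" and its "kwargs", one argument or row to a line. move_arm: Moves the arm, as the interface text tells. Its arguments: {"type":"object","properties":{"steps":{"type":"array"},"hand":{"type":"number"}},"required":["steps"]}

```bash
mkdir -p pics; python3 - <<'E'
from bench import bot
import cv2,numpy as np
for n in("scene","top"):
    p,d=bot.snapshot(n); cv2.imwrite(f"pics/{n}0.png",p[:,:,::-1]); np.save(f"pics/{n}0d.npy",d)
    c=bot.get_calibration(n); print(n,c["fx"],c["cx"],c["cy"],np.round(c["T"],3).tolist())
o=bot.get_obs();print(o["tcp_rot"],o["eef_pos"],o["clock"])
E
```

```text
scene 424.666887534781 252.73723248723886 194.70247310418847 [[0.907, 0.273, -0.32, 912.367], [0.42, -0.622, 0.661, -638.789], [-0.018, -0.734, -0.679, 826.168], [0.0, 0.0, 0.0, 1.0]]
top 368.30020910242763 256.15424493488774 190.61912993318552 [[0.026, -0.987, 0.157, 405.72], [-1.0, -0.026, 0.005, 29.804], [-0.001, -0.158, -0.988, 1051.699], [0.0, 0.0, 0.0, 1.0]]
[[ 9.44800151e-01  3.27646888e-01 -4.36837827e-04]
 [ 3.27647178e-01 -9.44799188e-01  1.34941423e-03]
 [ 2.94073474e-05 -1.41805545e-03 -9.99998994e-01]] [ 171.89892941 -495.67573138  230.61105925] 0.1
```

View pics/scene0.png

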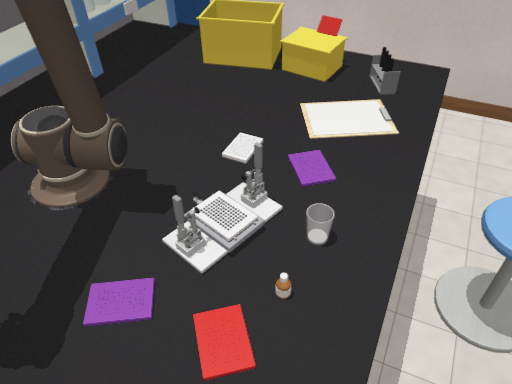

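View pics/top0.png

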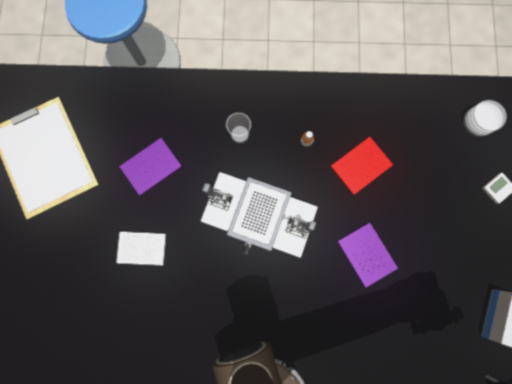

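Scene picture: manifold at (225,215), with its two upright grips at (180,212) and (258,158). 

Could be taken for the plate (top picture): white plate with wells (260,213), purple (150,165) and (367,255), red (362,165), white microplate (141,248). I choose (260,213), which has clamps on both sides at (217,197) and (298,227). I'll check it in a crop.

```bash
cat > h.py <<'E'
from bench import bot
import cv2,numpy as np
def cloud(n,d=None):
    if d is None: p,d=bot.snapshot(n)
    c=bot.get_calibration(n); v,u=np.indices(d.shape)
    P=np.stack([(u-c["cx"])/c["fx"]*d,(v-c["cy"])/c["fy"]*d,d],-1)
    W=P@c["T"][:3,:3].T+c["T"][:3,3]; W[d==0]=np.nan
    return W
E
python3 - <<'E'
from h import *
for n in("scene","top"):
    W=cloud(n,np.load(f"pics/{n}0d.npy"))
    if n=="top":
        im=cv2.imread("pics/top0.png"); roi=np.zeros(im.shape[:2],bool); roi[165:262,195:325]=1
        z=W[...,2]; m=roi&(z>41)&(z<57)&(im.min(2)>90)
        pts=W[m][:,:2].astype(np.float32); 
        _,lab,st,ce=cv2.connectedComponentsWithStats(m.astype(np.uint8)); k=1+st[1:,4].argmax()
        r=cv2.minAreaRect(W[lab==k][:,:2].astype(np.float32)); print("plate",r,np.nanmedian(z[lab==k]),np.array(cv2.boxPoints(r)).round(1).tolist())
        m2=roi&(z>-5)&(im.min(2)>140); r=cv2.minAreaRect(W[m2&(z<60)][:,:2].astype(np.float32)); print("ground",r)
    ok=(abs(W[...,0]-480)<170)&(abs(W[...,1]-20)<230)&(W[...,2]>120)&(W[...,2]<230)
    _,lab,st,ce=cv2.connectedComponentsWithStats(ok.astype(np.uint8))
    for k in range(1,len(st)):
        if st[k,4]>8:
            q=W[lab==k]; print(n,st[k],q.mean(0).round(),q.min(0).round(),q.max(0).round())
a=cv2.imread("pics/scene0.png")[130:270,150:300]; b=cv2.imread("pics/top0.png")[160:270,190:330]
cv2.imwrite("pics/crop.png",np.hstack([cv2.resize(a,(400,400)),cv2.resize(b,(400,400))]))
E
```

```text
scene [241 142  21  38 271] [546. 137. 154.] [524.  93. 120.] [559. 156. 198.]
scene [172 195  28  29 321] [471. -96. 155.] [ 453. -111.  120.] [489. -51. 198.]
plate ((506.8185119628906, 26.2269287109375), (109.58355712890625, 158.40647888183594), 71.30516052246094) 51.6331044736346 [[414.20001220703125, -0.30000001192092896], [564.2999877929688, -51.099998474121094], [599.4000244140625, 52.70000076293945], [449.3999938964844, 103.5]]
ground ((503.7265930175781, 27.71453857421875), (299.5823669433594, 174.19151306152344), 71.74568176269531)
top [203 183  11  13  99] [545. 150. 179.] [537. 143. 128.] [558. 160. 200.]
top [216 193  16  10  67] [535. 116. 127.] [523.  97. 120.] [545. 137. 132.]
top [288 217  17  10  72] [475. -67. 127.] [467. -88. 121.] [489. -48. 132.]
top [306 221  10  11  81] [463. -96. 183.] [ 454. -104.  129.] [474. -89. 200.]
```

View pics/crop.png

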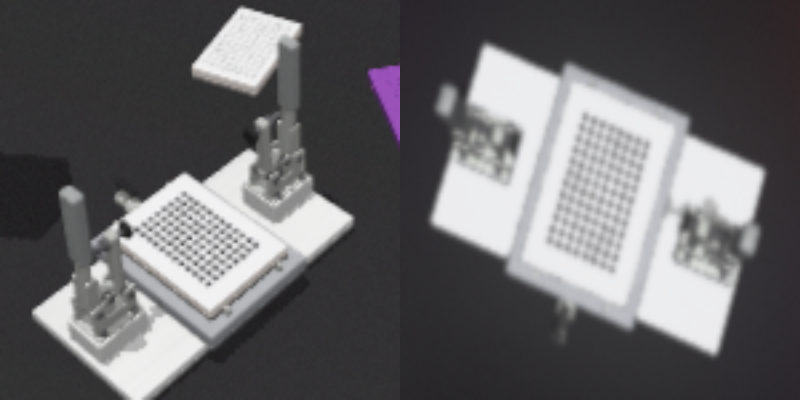

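The crop confirms it: white plate with wells in the middle, two grey-gripped handles up on each side, microplate separate. The manifold centre is about (504.5, 26.5) with its y axis at 71.5°. I'll shut the gripper and turn the tool so its x lies along the manifold's y (+52.4°).

{"fn": "move_arm", "kwargs": {
  "hand": 1,
  "steps": [
    [[0,0,-0.2],[0,0,-1]],
    [[0,0,-0.2],[0,0,-1]],
    [[0,0,0],[0,0,-1]],
    [[0,0,0],[0,0,-1]],
    [[0,0,0],[0,0,-1]],
    [[0,0,0],[0,0,-1]],
    [[0,0,0],[0,0,-0.1]]
  ]
}}

```text
clock: 0.98
eef_pos: [171.9, -495.8, 250.9]
tcp_rot: [[0.317, 0.948, -0.0], [0.948, -0.317, 0.001], [0.001, -0.0, -1.0]]
contact_force: [0.3, 0.2, 0.4]
gripper_width: -0.0
grasp_force: 0.0
```

{"fn": "move_arm", "kwargs": {
  "steps": [
    [[1,0.3,0],[0,0,0]],
    [[1,0.3,0],[0,0,0]],
    [[1,0.3,0],[0,0,0]],
    [[1,0.3,0],[0,0,0]],
    [[1,0.3,0],[0,0,0]],
    [[1,0.3,0],[0,0,0]],
    [[1,0.3,0],[0,0,0]],
    [[1,0.3,0],[0,0,0]],
    [[1,0.3,0],[0,0,0]],
    [[1,0.3,0],[0,0,0]]
  ]
}}

```text
clock: 2.22
eef_pos: [473.2, -67.6, 251.3]
tcp_rot: [[0.319, 0.948, 0.0], [0.948, -0.319, -0.0], [-0.0, 0.0, -1.0]]
contact_force: [0.8, -0.3, -0.2]
gripper_width: 0.0
grasp_force: 0.0
```

```bash
cat >> h.py <<'E'
def st():
    o=bot.get_obs();p=np.array(o["eef_pos"]);d=p[:2]-[504.5,26.5]
    X,Y=np.array([.9483,-.3173]),np.array([.3173,.9483])
    print("mx %.1f my %.1f z %.1f"%(d@X,d@Y,p[2]),"F",np.round(o["contact_force"],1),"t",o["clock"],"w",o["gripper_width"],"\n",np.round(o["tcp_rot"],3))
E
python3 -c "from h import *;st()"
```

```text
mx 0.2 my -99.1 z 251.3 F [ 0.8 -0.3 -0.2] t 2.225 w 0.03737886492130386 
 [[ 0.319  0.948  0.   ]
 [ 0.948 -0.319 -0.   ]
 [-0.     0.    -1.   ]]
```

{"fn": "move_arm", "kwargs": {
  "steps": [
    [[0,0,0.9],[0,0,0]],
    [[0,0,0.9],[0,0,0]],
    [[0,0,0],[0,0,0]],
    [[-0.34,0,-0.06],[0,0,0]],
    [[-0.34,0,0],[0,0,0]],
    [[-0.34,0,0],[0,0,0]],
    [[-0.36,0,0.17],[0,0,0]],
    [[-0.36,0,0.21],[0,0,0]],
    [[-0.26,0,0.28],[0,0,0]],
    [[-0.22,0,0.34],[0,0,0]]
  ]
}}

```text
clock: 3.48
eef_pos: [437.2, -175.9, 114.2]
tcp_rot: [[0.318, 0.948, 0.001], [0.948, -0.318, -0.001], [-0.0, 0.001, -1.0]]
contact_force: [0.1, -0.2, 0.5]
gripper_width: -0.2
grasp_force: 0.0
```

```bash
python3 - <<'E'
from h import *
st()
p,d=bot.snapshot("scene"); cv2.imwrite("pics/s1.png",cv2.resize(p[100:300,130:350,::-1],(660,600)))
E
```

```text
mx 0.4 my -213.3 z 114.2 F [ 0.1 -0.2  0.5] t 3.475 w -0.19744019123600892 
 [[ 0.318  0.948  0.001]
 [ 0.948 -0.318 -0.001]
 [-0.     0.001 -1.   ]]
```

View pics/s1.png

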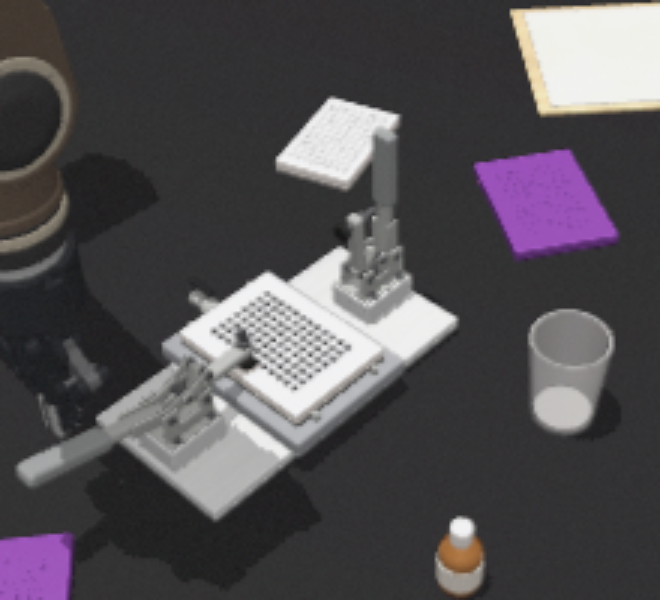

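The right handle has dropped until its foot meets the plate (handle end at crop (30,470), foot at (245,355)). Next I press down through the dead point.

{"fn": "move_arm", "kwargs": {
  "steps": [
    [[-0.06,0,0.2],[0,0,0]],
    [[-0.06,0,0.2],[0,0,0]],
    [[-0.04,0,0.2],[0,0,0]],
    [[0,0,0.15],[0,0,0]],
    [[0,0,0.1],[0,0,0]],
    [[0,0,0],[0,0,0]]
  ]
}}

```text
clock: 4.28
eef_pos: [434.8, -181.8, 73.8]
tcp_rot: [[0.316, 0.949, 0.001], [0.949, -0.316, -0.0], [-0.0, 0.001, -1.0]]
contact_force: [-6.9, 2.5, 17.9]
gripper_width: -0.2
grasp_force: 9.3
```

```bash
python3 -c "from h import *;st()"
```

```text
mx 0.0 my -219.7 z 73.8 F [-6.9  2.5 17.9] t 4.275 w -0.2001027141470466 
 [[ 0.316  0.949  0.001]
 [ 0.949 -0.316 -0.   ]
 [-0.     0.001 -1.   ]]
```

{"fn": "move_arm", "kwargs": {
  "steps": [
    [[0,0,-0.85],[0,0,0]],
    [[0,0,-0.85],[0,0,0]],
    [[1,0,0],[0,0,0]],
    [[1,0,0],[0,0,0]],
    [[1,0,0],[0,0,0]],
    [[1,0,0],[0,0,0]],
    [[1,0,0],[0,0,0]],
    [[1,0,0],[0,0,0]],
    [[0.3,0,0],[0,0,0]],
    [[0,0,0],[0,0,0]]
  ]
}}

```text
clock: 5.52
eef_pos: [534.4, 117.4, 156.4]
tcp_rot: [[0.315, 0.949, -0.001], [0.949, -0.315, -0.0], [-0.001, -0.001, -1.0]]
contact_force: [-0.4, -0.5, -0.7]
gripper_width: -0.0
grasp_force: 0.0
```

```bash
python3 - <<'E'
from h import *
st()
p,d=bot.snapshot("scene"); cv2.imwrite("pics/s2.png",cv2.resize(p[100:300,130:350,::-1],(660,600)))
E
```

```text
mx -0.5 my 95.7 z 156.4 F [-0.4 -0.5 -0.7] t 5.525 w -0.03256803834645842 
 [[ 0.315  0.949 -0.001]
 [ 0.949 -0.315 -0.   ]
 [-0.001 -0.001 -1.   ]]
```

View pics/s2.png

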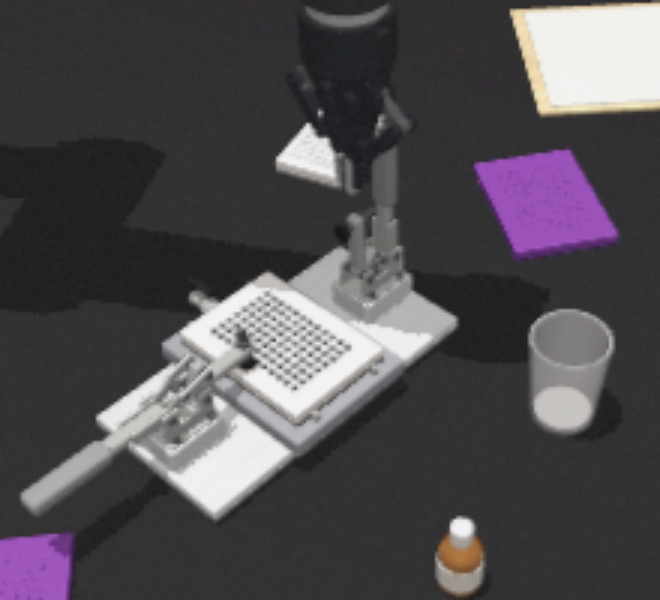

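The right handle lies level and locked (crop (65,480)). The fingers stand plate-side of the left grip (375,165). Now the mirrored push: out −36, z 156.

{"fn": "move_arm", "kwargs": {
  "steps": [
    [[0.4,0,-0.12],[0,0,0]],
    [[0.34,0,0],[0,0,0]],
    [[0.34,0,0],[0,0,0]],
    [[0.36,0,0.17],[0,0,0]],
    [[0.36,0,0.21],[0,0,0]],
    [[0.26,0,0.28],[0,0,0]],
    [[0.22,0,0.34],[0,0,0]],
    [[0,0,0],[0,0,0]]
  ]
}}

```text
clock: 6.58
eef_pos: [569.5, 225.1, 110.2]
tcp_rot: [[0.316, 0.949, -0.004], [0.949, -0.316, -0.001], [-0.003, -0.003, -1.0]]
contact_force: [-1.0, 0.6, -0.1]
gripper_width: 0.3
grasp_force: 0.0
```

```bash
python3 -c "from h import *;st()"
```

```text
mx -1.4 my 209.0 z 110.2 F [-1.   0.6 -0.1] t 6.575 w 0.3166570301543548 
 [[ 0.316  0.949 -0.004]
 [ 0.949 -0.316 -0.001]
 [-0.003 -0.003 -1.   ]]
```

Out 77, z 110. Next I press down by about 41 mm and out 12 mm.

{"fn": "move_arm", "kwargs": {
  "steps": [
    [[0.08,0,0.2],[0,0,0]],
    [[0.08,0,0.2],[0,0,0]],
    [[0.06,0,0.2],[0,0,0]],
    [[0,0,0.12],[0,0,0]],
    [[0,0,0.1],[0,0,0]],
    [[0,0,0],[0,0,0]]
  ]
}}

```text
clock: 7.32
eef_pos: [574.0, 235.3, 73.9]
tcp_rot: [[0.317, 0.949, 0.001], [0.949, -0.317, 0.001], [0.001, 0.001, -1.0]]
contact_force: [-6.0, -1.8, 11.8]
gripper_width: -0.2
grasp_force: 6.2
```

```bash
python3 -c "from h import *;st()"
```

```text
mx -0.4 my 220.0 z 73.9 F [-6.  -1.8 11.8] t 7.325 w -0.18579465304648937 
 [[ 0.317  0.949  0.001]
 [ 0.949 -0.317  0.001]
 [ 0.001  0.001 -1.   ]]
```

{"fn": "move_arm", "kwargs": {
  "steps": [
    [[0,0,-0.9],[0,0,0]],
    [[0,0,-0.9],[0,0,0]],
    [[0,0,-0.9],[0,0,0]],
    [[0,0,-0.9],[0,0,0]],
    [[0,0,0],[0,0,0]],
    [[0,0,0],[0,0,0]]
  ]
}}

```text
clock: 8.07
eef_pos: [574.1, 235.2, 251.2]
tcp_rot: [[0.317, 0.949, -0.0], [0.949, -0.317, -0.0], [-0.0, -0.0, -1.0]]
contact_force: [-0.6, -0.6, -0.6]
gripper_width: 0.0
grasp_force: 0.0
```

```bash
python3 - <<'E'
from h import *
st()
W=cloud("scene"); p,d=bot.snapshot("scene"); cv2.imwrite("pics/s3.png",cv2.resize(p[70:300,130:350,::-1],(573,600)))
# handle grip heights 60..120 mm out of each hinge
D=W[...,:2]-[504.5,26.5]; my=D@[.3173,.9483]; mx=D@[.9483,-.3173]
for s in(1,-1):
  for a in(65,85,105,120):
    m=(abs(mx)<9)&(abs(s*my-132-a)<6)&(W[...,2]>30)&(W[...,2]<160); print(s,a,m.sum(),np.median(W[m][:,2]) if m.any() else None)
E
```

```text
mx -0.2 my 220.0 z 251.2 F [-0.6 -0.6 -0.6] t 8.075 w 0.03758187555223961 
 [[ 0.317  0.949 -0.   ]
 [ 0.949 -0.317 -0.   ]
 [-0.    -0.    -1.   ]]
1 65 17 75.49273729320555
1 85 17 75.39854209197767
1 105 16 76.0010551336004
1 120 13 75.38869414455712
-1 65 26 75.60150850827694
-1 85 24 75.89453551589992
-1 105 26 75.29939590753304
-1 120 29 76.02010971848154
```

View pics/s3.png

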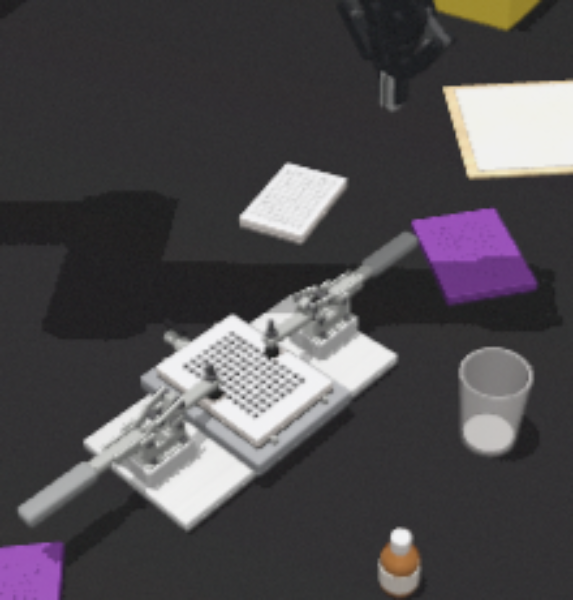

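Both handles are level (grips at (390,255) and (55,495), flat at about 75 mm). Both feet are on the plate at (271,345) and (211,380), and the arm is clear.

```bash
python3 -c "from bench import bot;print(bot.finish_job())"
```

```text
the job is handed in; nothing more can be done
None
```

Both toggle clamps are locked with their handles level and their rubber feet on the plate; the arm is clear and the job was handed in at about 8 s, though the hand-in returned no verdict.

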